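Stack slats crosswise on a bench drier and switch it on

TASK

Stop the drier's fan by pressing the raised red-marked end of the blue rocker until it snaps over, then stack all the slats on the grille, flat and square in crosswise layers of two with an air gap: the first pair on the two green strips, the next pair across their ends (as far apart as the strips and centred on the stack), a third layer, if slats are left, parallel to the first (a single slat may lie anywhere across the pair below). When all are stacked, snap the blue fan rocker back on, and only after that snap the orange heater rocker on; leave the spring clamp and the sanding block where they are.

Things in the scene. Friction and masses are not known exactly. Their poses are not given: they have to be found in the camera images.
- drier: low grey warm-air drier, fixed to the bench. Its frame lies at bench level under the middle of its square grille deck; x points away from the control panel, z up. The flat deck is 12 mm high: x from -130 to +85, y from -85 to +85 mm; grille bars run along x. The panel housing with the switches is 30 mm high: x from -196 to -130, y from -85 to +85 mm.
- grille (a point): middle of the grille deck, on its top face (12 mm above the bench), axes as the drier's. Two green strips, 24 mm wide, run along y across the bars with centre lines at x = -40 and x = +40 mm: they mark the bottom pair of slats
- fan_rocker (a joint): blue rocker switch of the fan, on the panel's half towards the drier's +y. A paddle 40 (x) x 70 (y) x 12 mm pivoted at its middle, with an over-centre spring: 0 = on (its +y end, with the green mark, is down), 0.36 rad = off (its -y end, with the red mark, is down). Its two positions are stable; to change over, the raised end must be pressed down past the middle (about 7 N at the marks, then the force falls away and the paddle snaps home by itself). Starts on.
- fan_rocker_on (a point): on the top face of the blue paddle at its green mark, 25 mm from the pivot to +y (moves with the paddle). The height of either mark is 35.5 mm over the bench when down, 44.5 mm when raised, 40 mm midway
- fan_rocker_off (a point): the same at the blue paddle's red mark, 25 mm from the pivot to -y
- heater_rocker (a joint): orange rocker switch of the heater, on the panel's half towards the drier's -y; same size and spring as the fan's. 0 = off (its -y end, with the red mark, is down), 0.36 rad = on (its +y end, with the green mark, is down). Starts off.
- heater_rocker_on (a point): on the top face of the orange paddle at its green mark, 25 mm from the pivot to +y (moves with the paddle)
- heater_rocker_off (a point): the same at the orange paddle's red mark, 25 mm from the pivot to -y
- spring_clamp: orange spring clamp lying on the bench, a bystander, 62 x 126 x 25 mm; origin under its middle
- sanding_block: sanding block, a bystander, 65 x 112 x 36 mm; origin under its middle
- slat_1: wooden slat of square section, 120 x 24 x 24 mm, 40 to 85 g, all alike; origin at its centre (12 mm over what it lies on), x along its length; its four long faces are alike, so any of them may be up. Lies on the bench at the start, roughly along world y; some slats may be absent (None)
- slat_2: wooden slat of square section, 120 x 24 x 24 mm, 40 to 85 g, all alike; origin at its centre (12 mm over what it lies on), x along its length; its four long faces are alike, so any of them may be up. Lies on the bench at the start, roughly along world y; some slats may be absent (None)
- slat_3: wooden slat of square section, 120 x 24 x 24 mm, 40 to 85 g, all alike; origin at its centre (12 mm over what it lies on), x along its length; its four long faces are alike, so any of them may be up. Lies on the bench at the start, roughly along world y; some slats may be absent (None)
- slat_4: wooden slat of square section, 120 x 24 x 24 mm, 40 to 85 g, all alike; origin at its centre (12 mm over what it lies on), x along its length; its four long faces are alike, so any of them may be up. Lies on the bench at the start, roughly along world y; some slats may be absent (None)
- slat_5: wooden slat of square section, 120 x 24 x 24 mm, 40 to 85 g, all alike; origin at its centre (12 mm over what it lies on), x along its length; its four long faces are alike, so any of them may be up. Lies on the bench at the start, roughly along world y; some slats may be absent (None)
- slat_6: wooden slat of square section, 120 x 24 x 24 mm, 40 to 85 g, all alike; origin at its centre (12 mm over what it lies on), x along its length; its four long faces are alike, so any of them may be up. Lies on the bench at the start, roughly along world y; some slats may be absent (None)

How it is judged:
On the way, in this order (a step that is already met when the one before it is completed fails the run):
1. the fan rocker has snapped to off (heater still off) (value of joint fan_rocker above 0.3 rad and value of joint heater_rocker below 0.06 rad), for 0.2 s.
2. with fan and heater off, all slats lie in the crosswise stack, at rest (all of step 1 and ((z of slat_1 in the frame of grille between 0.006 and 0.018 m and angle between the x axis of slat_1 and the y axis of grille, either way round below 0.2 rad and y of slat_1 in the frame of grille between -0.015 and 0.015 m and x of slat_1 in the frame of grille between -0.052 and 0.052 m and (x of slat_1 in the frame of grille above 0.028 m or x of slat_1 in the frame of grille below -0.028 m)) or (z of slat_1 in the frame of grille between 0.03 and 0.042 m and angle between the x axis of slat_1 and the x axis of grille, either way round below 0.2 rad and x of slat_1 in the frame of grille between -0.015 and 0.015 m and y of slat_1 in the frame of grille between -0.052 and 0.052 m and (y of slat_1 in the frame of grille above 0.028 m or y of slat_1 in the frame of grille below -0.028 m)) or (z of slat_1 in the frame of grille between 0.054 and 0.066 m and angle between the x axis of slat_1 and the y axis of grille, either way round below 0.2 rad and y of slat_1 in the frame of grille between -0.015 and 0.015 m and x of slat_1 in the frame of grille between -0.052 and 0.052 m)) and angle between slat_1's own x axis and vertical between 1.4708 and 1.6708 rad and linear speed of each of slat_1, slat_2, slat_3, slat_4, slat_5, slat_6 below 0.02 m/s and ((z of slat_2 in the frame of grille between 0.006 and 0.018 m and angle between the x axis of slat_2 and the y axis of grille, either way round below 0.2 rad and y of slat_2 in the frame of grille between -0.015 and 0.015 m and x of slat_2 in the frame of grille between -0.052 and 0.052 m and (x of slat_2 in the frame of grille above 0.028 m or x of slat_2 in the frame of grille below -0.028 m)) or (z of slat_2 in the frame of grille between 0.03 and 0.042 m and angle between the x axis of slat_2 and the x axis of grille, either way round below 0.2 rad and x of slat_2 in the frame of grille between -0.015 and 0.015 m and y of slat_2 in the frame of grille between -0.052 and 0.052 m and (y of slat_2 in the frame of grille above 0.028 m or y of slat_2 in the frame of grille below -0.028 m)) or (z of slat_2 in the frame of grille between 0.054 and 0.066 m and angle between the x axis of slat_2 and the y axis of grille, either way round below 0.2 rad and y of slat_2 in the frame of grille between -0.015 and 0.015 m and x of slat_2 in the frame of grille between -0.052 and 0.052 m)) and angle between slat_2's own x axis and vertical between 1.4708 and 1.6708 rad and ((z of slat_3 in the frame of grille between 0.006 and 0.018 m and angle between the x axis of slat_3 and the y axis of grille, either way round below 0.2 rad and y of slat_3 in the frame of grille between -0.015 and 0.015 m and x of slat_3 in the frame of grille between -0.052 and 0.052 m and (x of slat_3 in the frame of grille above 0.028 m or x of slat_3 in the frame of grille below -0.028 m)) or (z of slat_3 in the frame of grille between 0.03 and 0.042 m and angle between the x axis of slat_3 and the x axis of grille, either way round below 0.2 rad and x of slat_3 in the frame of grille between -0.015 and 0.015 m and y of slat_3 in the frame of grille between -0.052 and 0.052 m and (y of slat_3 in the frame of grille above 0.028 m or y of slat_3 in the frame of grille below -0.028 m)) or (z of slat_3 in the frame of grille between 0.054 and 0.066 m and angle between the x axis of slat_3 and the y axis of grille, either way round below 0.2 rad and y of slat_3 in the frame of grille between -0.015 and 0.015 m and x of slat_3 in the frame of grille between -0.052 and 0.052 m)) and angle between slat_3's own x axis and vertical between 1.4708 and 1.6708 rad and ((z of slat_4 in the frame of grille between 0.006 and 0.018 m and angle between the x axis of slat_4 and the y axis of grille, either way round below 0.2 rad and y of slat_4 in the frame of grille between -0.015 and 0.015 m and x of slat_4 in the frame of grille between -0.052 and 0.052 m and (x of slat_4 in the frame of grille above 0.028 m or x of slat_4 in the frame of grille below -0.028 m)) or (z of slat_4 in the frame of grille between 0.03 and 0.042 m and angle between the x axis of slat_4 and the x axis of grille, either way round below 0.2 rad and x of slat_4 in the frame of grille between -0.015 and 0.015 m and y of slat_4 in the frame of grille between -0.052 and 0.052 m and (y of slat_4 in the frame of grille above 0.028 m or y of slat_4 in the frame of grille below -0.028 m)) or (z of slat_4 in the frame of grille between 0.054 and 0.066 m and angle between the x axis of slat_4 and the y axis of grille, either way round below 0.2 rad and y of slat_4 in the frame of grille between -0.015 and 0.015 m and x of slat_4 in the frame of grille between -0.052 and 0.052 m)) and angle between slat_4's own x axis and vertical between 1.4708 and 1.6708 rad and ((z of slat_5 in the frame of grille between 0.006 and 0.018 m and angle between the x axis of slat_5 and the y axis of grille, either way round below 0.2 rad and y of slat_5 in the frame of grille between -0.015 and 0.015 m and x of slat_5 in the frame of grille between -0.052 and 0.052 m and (x of slat_5 in the frame of grille above 0.028 m or x of slat_5 in the frame of grille below -0.028 m)) or (z of slat_5 in the frame of grille between 0.03 and 0.042 m and angle between the x axis of slat_5 and the x axis of grille, either way round below 0.2 rad and x of slat_5 in the frame of grille between -0.015 and 0.015 m and y of slat_5 in the frame of grille between -0.052 and 0.052 m and (y of slat_5 in the frame of grille above 0.028 m or y of slat_5 in the frame of grille below -0.028 m)) or (z of slat_5 in the frame of grille between 0.054 and 0.066 m and angle between the x axis of slat_5 and the y axis of grille, either way round below 0.2 rad and y of slat_5 in the frame of grille between -0.015 and 0.015 m and x of slat_5 in the frame of grille between -0.052 and 0.052 m)) and angle between slat_5's own x axis and vertical between 1.4708 and 1.6708 rad and ((z of slat_6 in the frame of grille between 0.006 and 0.018 m and angle between the x axis of slat_6 and the y axis of grille, either way round below 0.2 rad and y of slat_6 in the frame of grille between -0.015 and 0.015 m and x of slat_6 in the frame of grille between -0.052 and 0.052 m and (x of slat_6 in the frame of grille above 0.028 m or x of slat_6 in the frame of grille below -0.028 m)) or (z of slat_6 in the frame of grille between 0.03 and 0.042 m and angle between the x axis of slat_6 and the x axis of grille, either way round below 0.2 rad and x of slat_6 in the frame of grille between -0.015 and 0.015 m and y of slat_6 in the frame of grille between -0.052 and 0.052 m and (y of slat_6 in the frame of grille above 0.028 m or y of slat_6 in the frame of grille below -0.028 m)) or (z of slat_6 in the frame of grille between 0.054 and 0.066 m and angle between the x axis of slat_6 and the y axis of grille, either way round below 0.2 rad and y of slat_6 in the frame of grille between -0.015 and 0.015 m and x of slat_6 in the frame of grille between -0.052 and 0.052 m)) and angle between slat_6's own x axis and vertical between 1.4708 and 1.6708 rad), for 0.4 s.
3. the fan rocker has snapped to on, the heater still off (value of joint each of fan_rocker, heater_rocker below 0.06 rad), for 0.2 s.
4. the heater rocker has snapped to on, the fan still on (value of joint fan_rocker below 0.06 rad and value of joint heater_rocker above 0.3 rad), for 0.2 s.
At the end, for the whole second after the job is handed in: All slats level (0.1 rad), at rest in stack layers 1 to 3 (height +-6 mm): layers 1 and 3 along the strips, 2 across (0.2 rad), centred lengthwise (15 mm), 28 to 52 mm off the middle sideways (layer 3: at most 52). Fan on (below 0.06 rad), heater on (above 0.3) (all of step 4 and ((z of slat_1 in the frame of grille between 0.006 and 0.018 m and angle between the x axis of slat_1 and the y axis of grille, either way round below 0.2 rad and y of slat_1 in the frame of grille between -0.015 and 0.015 m and x of slat_1 in the frame of grille between -0.052 and 0.052 m and (x of slat_1 in the frame of grille above 0.028 m or x of slat_1 in the frame of grille below -0.028 m)) or (z of slat_1 in the frame of grille between 0.03 and 0.042 m and angle between the x axis of slat_1 and the x axis of grille, either way round below 0.2 rad and x of slat_1 in the frame of grille between -0.015 and 0.015 m and y of slat_1 in the frame of grille between -0.052 and 0.052 m and (y of slat_1 in the frame of grille above 0.028 m or y of slat_1 in the frame of grille below -0.028 m)) or (z of slat_1 in the frame of grille between 0.054 and 0.066 m and angle between the x axis of slat_1 and the y axis of grille, either way round below 0.2 rad and y of slat_1 in the frame of grille between -0.015 and 0.015 m and x of slat_1 in the frame of grille between -0.052 and 0.052 m)) and angle between slat_1's own x axis and vertical between 1.4708 and 1.6708 rad and linear speed of each of slat_1, slat_2, slat_3, slat_4, slat_5, slat_6 below 0.02 m/s and ((z of slat_2 in the frame of grille between 0.006 and 0.018 m and angle between the x axis of slat_2 and the y axis of grille, either way round below 0.2 rad and y of slat_2 in the frame of grille between -0.015 and 0.015 m and x of slat_2 in the frame of grille between -0.052 and 0.052 m and (x of slat_2 in the frame of grille above 0.028 m or x of slat_2 in the frame of grille below -0.028 m)) or (z of slat_2 in the frame of grille between 0.03 and 0.042 m and angle between the x axis of slat_2 and the x axis of grille, either way round below 0.2 rad and x of slat_2 in the frame of grille between -0.015 and 0.015 m and y of slat_2 in the frame of grille between -0.052 and 0.052 m and (y of slat_2 in the frame of grille above 0.028 m or y of slat_2 in the frame of grille below -0.028 m)) or (z of slat_2 in the frame of grille between 0.054 and 0.066 m and angle between the x axis of slat_2 and the y axis of grille, either way round below 0.2 rad and y of slat_2 in the frame of grille between -0.015 and 0.015 m and x of slat_2 in the frame of grille between -0.052 and 0.052 m)) and angle between slat_2's own x axis and vertical between 1.4708 and 1.6708 rad and ((z of slat_3 in the frame of grille between 0.006 and 0.018 m and angle between the x axis of slat_3 and the y axis of grille, either way round below 0.2 rad and y of slat_3 in the frame of grille between -0.015 and 0.015 m and x of slat_3 in the frame of grille between -0.052 and 0.052 m and (x of slat_3 in the frame of grille above 0.028 m or x of slat_3 in the frame of grille below -0.028 m)) or (z of slat_3 in the frame of grille between 0.03 and 0.042 m and angle between the x axis of slat_3 and the x axis of grille, either way round below 0.2 rad and x of slat_3 in the frame of grille between -0.015 and 0.015 m and y of slat_3 in the frame of grille between -0.052 and 0.052 m and (y of slat_3 in the frame of grille above 0.028 m or y of slat_3 in the frame of grille below -0.028 m)) or (z of slat_3 in the frame of grille between 0.054 and 0.066 m and angle between the x axis of slat_3 and the y axis of grille, either way round below 0.2 rad and y of slat_3 in the frame of grille between -0.015 and 0.015 m and x of slat_3 in the frame of grille between -0.052 and 0.052 m)) and angle between slat_3's own x axis and vertical between 1.4708 and 1.6708 rad and ((z of slat_4 in the frame of grille between 0.006 and 0.018 m and angle between the x axis of slat_4 and the y axis of grille, either way round below 0.2 rad and y of slat_4 in the frame of grille between -0.015 and 0.015 m and x of slat_4 in the frame of grille between -0.052 and 0.052 m and (x of slat_4 in the frame of grille above 0.028 m or x of slat_4 in the frame of grille below -0.028 m)) or (z of slat_4 in the frame of grille between 0.03 and 0.042 m and angle between the x axis of slat_4 and the x axis of grille, either way round below 0.2 rad and x of slat_4 in the frame of grille between -0.015 and 0.015 m and y of slat_4 in the frame of grille between -0.052 and 0.052 m and (y of slat_4 in the frame of grille above 0.028 m or y of slat_4 in the frame of grille below -0.028 m)) or (z of slat_4 in the frame of grille between 0.054 and 0.066 m and angle between the x axis of slat_4 and the y axis of grille, either way round below 0.2 rad and y of slat_4 in the frame of grille between -0.015 and 0.015 m and x of slat_4 in the frame of grille between -0.052 and 0.052 m)) and angle between slat_4's own x axis and vertical between 1.4708 and 1.6708 rad and ((z of slat_5 in the frame of grille between 0.006 and 0.018 m and angle between the x axis of slat_5 and the y axis of grille, either way round below 0.2 rad and y of slat_5 in the frame of grille between -0.015 and 0.015 m and x of slat_5 in the frame of grille between -0.052 and 0.052 m and (x of slat_5 in the frame of grille above 0.028 m or x of slat_5 in the frame of grille below -0.028 m)) or (z of slat_5 in the frame of grille between 0.03 and 0.042 m and angle between the x axis of slat_5 and the x axis of grille, either way round below 0.2 rad and x of slat_5 in the frame of grille between -0.015 and 0.015 m and y of slat_5 in the frame of grille between -0.052 and 0.052 m and (y of slat_5 in the frame of grille above 0.028 m or y of slat_5 in the frame of grille below -0.028 m)) or (z of slat_5 in the frame of grille between 0.054 and 0.066 m and angle between the x axis of slat_5 and the y axis of grille, either way round below 0.2 rad and y of slat_5 in the frame of grille between -0.015 and 0.015 m and x of slat_5 in the frame of grille between -0.052 and 0.052 m)) and angle between slat_5's own x axis and vertical between 1.4708 and 1.6708 rad and ((z of slat_6 in the frame of grille between 0.006 and 0.018 m and angle between the x axis of slat_6 and the y axis of grille, either way round below 0.2 rad and y of slat_6 in the frame of grille between -0.015 and 0.015 m and x of slat_6 in the frame of grille between -0.052 and 0.052 m and (x of slat_6 in the frame of grille above 0.028 m or x of slat_6 in the frame of grille below -0.028 m)) or (z of slat_6 in the frame of grille between 0.03 and 0.042 m and angle between the x axis of slat_6 and the x axis of grille, either way round below 0.2 rad and x of slat_6 in the frame of grille between -0.015 and 0.015 m and y of slat_6 in the frame of grille between -0.052 and 0.052 m and (y of slat_6 in the frame of grille above 0.028 m or y of slat_6 in the frame of grille below -0.028 m)) or (z of slat_6 in the frame of grille between 0.054 and 0.066 m and angle between the x axis of slat_6 and the y axis of grille, either way round below 0.2 rad and y of slat_6 in the frame of grille between -0.015 and 0.015 m and x of slat_6 in the frame of grille between -0.052 and 0.052 m)) and angle between slat_6's own x axis and vertical between 1.4708 and 1.6708 rad); the robot touches nothing.
It fails at once if the spring clamp is moved more than 3 cm (distance of spring_clamp from where it was at the start of the episode above 0.03 m).
It fails at once if the sanding block is moved more than 3 cm (distance of sanding_block from where it was at the start of the episode above 0.03 m).
Of slat_1, slat_2, slat_3, slat_4, slat_5, slat_6 only 4 to 6 are there at a start; the rules pass over those that are not, and their reading is None.
At some moment in a run one of slat_1, slat_2, slat_3, slat_4, slat_5, slat_6 may be knocked a few centimetres aside while the robot is not near it.
Once in a run the grip may slacken for a moment while it holds something.
It also fails if it takes over 210 s, if anything falls off the work surface, if the arm or the gripper's body presses on something with over 40 N, if the wrist force passes 120 N, or if a joint passes its speed limit or range.

ROBOT

A 6-joint arm with a two-finger parallel gripper is mounted at the origin on a cart in front of the work surface, level with it; the furniture and walls round the work are solid. World frame = base frame: x ahead of the robot, y to its left, z up, the work surface at z = 0. Lengths are in m, angles in rad, forces in N, time in s.
With the tool pointing down it reaches from about 0.25 to 0.775 m from the base axis. Payload 4 kg.
Tool frame: the origin (TCP) lies at the very end of the fingers, on their centre line; the grasp point (between the pads) lies 19 mm behind it; z points along the fingers, y is the direction in which the jaws open and shut (so a half turn about z gives the same grasp; the last joint's range is limited). The gripper opens to 94 mm and grips with 3 to 60 N. Pads are 16 mm wide; open, the fingers measure 119 mm over their backs; the gripper's body (75 mm by 177 mm) begins 78 mm behind the grasp point.
Start: joints at [1.154, 0.087, 1.371, -0, 1.684, -0.103], TCP at [0.17, 0.523, 0.206] pointing down, gripper open.
Joint ranges: [-3.1, 3.1], [-0.76, 2.03], [0.27, 2.55], [-1.08, 4.22], [0.17, 2.65], [-2.57, 2.57]. Speed limits (rad/s): [2.79, 2.79, 3.14, 3.14, 3.14, 3.14].

INTERFACE

Orientations are given as [roll, pitch, yaw] about the fixed x, y, z axes, in that order (R = Rz(yaw) Ry(pitch) Rx(roll)).
In Python, from bench import robot, cams, models gives the robot as it stands.
- The arm moves only by the tool step_arm, never from a script. Its argument "series" is a list of rows, each a list of 5 numbers: the gripper command: -1 is shut, 1 is fully open, values between are in proportion, then the shift along the tool's x, y, z in mm, then the turn about the tool's z in degrees. A call has 1 to 20 rows; each row is the pose to reach, as a shift and turn from the pose commanded when the call began, along the tool's axes at that moment; what a row does not reach only later rows make up. A row lasts 1/8 s, in which the tool goes at most 62.5 mm and 10.7 degrees, less where a joint would pass 70% of its speed; a pose out of reach is approached as far as the arm can. A call with a gripper value outside its range is refused whole. The fingers move at their own pace and stop on an object; the grip force is fixed at half the most. Time passes only in rows, so rows that repeat a pose let the fingers close. It gives the time, the measured TCP pose, the force and the opening at its end, in the units of the state.
- robot.get_obs(): the state, without advancing time (a new reading comes with each control period).
- cams.snapshot(name): name is "side" or "top" or "wrist"; returns a dict with "pixels" (420x560x3 uint8, red, green, blue), "fov_y" (degrees; the focal length in pixels is half the picture's height over the tangent of half this angle, whatever the lens; pixels are square), "cx", "cy" (the principal point, pixels), "R" (3x3) and "t" (3): a world point X has camera coordinates R X + t. Camera axes: x right, y down, z forward; pixel columns grow to the right and rows downward; lengths in m; the calibration is good to about 2 mm. A picture is of the moment at which its call begins. There is no depth.
- robot.close_job(): hands the job in, once; it reports no verdict.
Trained networks look in a picture, given as the dict that the camera call returned (one of the last four; its "shot" number tells which), for a name from the list of things; names that differ only in an ending like _2 or _b are one class to them, and where a whole thing is asked for, a point or a joint stands for the part that bears it (a point fixed in the world has none). Each returns a list of dicts, best first, with "p" (0 to 1); they miss things now and then, are a little off and sometimes report something else, mostly with a low value. They report only what shows in the picture. A call takes as long as a camera call.
- models.find_in(picture, label): "position" ([x, y, z] in m, in world coordinates, good to about 4 mm: the middle of the surface that is visible of it).
- models.pinpoint(picture, label): "position" ([x, y, z] in m, in world coordinates, good to about 4 mm: a listed point, or the origin of a listed thing).
The state is a dict: "time": time; "joint_positions": joint angles; "qvel": joint speeds; "joint_torque": joint torques, N m; "tool_pos": TCP position; "ee_rot": TCP orientation; "wrist_force": force on the tool from outside, world axes, zero at the start; "wrist_torque": the same for the moment, N m; "width": finger opening in m.
Only numpy, scipy, OpenCV 4.12 (cv2) and the standard library are available. Lean on these libraries where they do the work, as an engineer would, in place of code of your own. Each camera call takes 0.05 s, during which the arm holds its last target. There are 200 camera calls.

## Working session

There is one attempt and no reset: what is moved stays moved. The work goes in short steps, Python scripts to look and compute and a tool call to move; the robot and the scene stay as the last step left them, time stands still between calls to the robot, and variables do not carry over. Pictures are saved under pics/ and viewed, about 12 in all and at most 16, crops included, and the job is handed in when it is done.

Besides the shell and the picture viewer there is one more tool, called by a JSON object that holds its "fn" and its "kwargs". step_arm: Moves the arm, as the interface text tells. Its arguments: {"type":"object","properties":{"series":{"type":"array","items":{"type":"array","items":{"type":"number"}}}},"required":["series"]}

```bash
ls; mkdir -p pics; cat > h.py <<'E'
import numpy as np, cv2
from bench import robot,cams,models
def save(p,n): cv2.imwrite(f'pics/{n}.png',cv2.cvtColor(p['pixels'],cv2.COLOR_RGB2BGR))
def f(p): return 210/np.tan(np.radians(p['fov_y']/2))
def proj(p,X):
    c=np.array(p['R'])@np.array(X)+np.array(p['t']); return f(p)*c[:2]/c[2]+[p['cx'],p['cy']]
def ray(p,u,v,z):
    R=np.array(p['R']);o=-R.T@np.array(p['t']);d=R.T@np.array([(u-p['cx'])/f(p),(v-p['cy'])/f(p),1]);return o+d*(z-o[2])/d[2]
E
python3 - <<'E'
from h import *
print(robot.get_obs())
for n in('top','side'):
    p=cams.snapshot(n);save(p,n+'0');print(n,{k:v for k,v in p.items() if k!='pixels'})
    for l in('slat_1','grille','fan_rocker_on','fan_rocker_off','heater_rocker_on','heater_rocker_off','drier','spring_clamp','sanding_block'):
        for d in models.pinpoint(p,l): print(l,round(d['p'],2),np.round(d['position'],3),np.round(proj(p,d['position'])))
E
```

```text
pics
{'time': 0.0, 'joint_positions': array([ 1.15388321e+00,  8.79419213e-02,  1.37225138e+00,  1.68341405e-05,
        1.68352775e+00, -1.03129024e-01]), 'qvel': array([-1.10502951e-03, -1.69713359e-03,  6.92563842e-04,  1.17777134e-03,
        6.19623880e-05, -4.87105766e-05]), 'joint_torque': array([ 2.02147753e-04, -3.40185750e+01, -3.02427793e+01,  7.17774499e-02,
        3.30731249e-02, -1.92800239e-04]), 'tool_pos': array([0.16956267, 0.52265618, 0.20431274]), 'ee_rot': array([-3.13947729e+00, -2.35752685e-04,  2.82781018e+00]), 'wrist_force': array([-0.79286048,  0.71255098, -0.28635378]), 'wrist_torque': array([0.02392442, 0.00653999, 0.05284665]), 'width': 0.09385486197993047}
top {'fov_y': 45.70709833003444, 'cx': 277.33909205492665, 'cy': 207.62280248273353, 'R': array([[ 0.09223447, -0.99571988,  0.00589196],
       [-0.97489885, -0.09150686, -0.20297467],
       [ 0.20264507,  0.0129772 , -0.97916626]]), 't': array([0.06240915, 0.51429752, 1.37651157]), 'shot': 1}
slat_1 0.92 [ 0.442 -0.253  0.012] [399. 244.]
slat_1 0.91 [0.364 0.284 0.01 ] [213. 253.]
slat_1 0.81 [ 0
[... 965 characters left out ...]

slat_1 0.63 [ 0.44  -0.256  0.011] [306. 339.]
slat_1 0.62 [0.362 0.284 0.015] [187. 205.]
slat_1 0.54 [0.44  0.091 0.04 ] [241. 231.]
grille 0.96 [0.6   0.093 0.011] [296. 222.]
fan_rocker_on 0.76 [0.433 0.137 0.033] [231. 223.]
fan_rocker_on 0.47 [0.603 0.095 0.012] [297. 221.]
fan_rocker_off 0.76 [0.438 0.088 0.039] [240. 232.]
heater_rocker_on 0.8 [0.447 0.052 0.046] [249. 238.]
heater_rocker_on 0.57 [0.602 0.091 0.002] [297. 225.]
heater_rocker_off 0.66 [0.452 0.004 0.037] [260. 252.]
heater_rocker_off 0.49 [0.603 0.093 0.012] [297. 221.]
drier 0.76 [0.6   0.091 0.001] [296. 225.]
spring_clamp 0.74 [ 0.383 -0.101 -0.001] [252. 301.]
sanding_block 0.66 [ 0.356  0.455 -0.002] [167. 178.]
```

```bash
python3 - <<'E'
import cv2
a=cv2.imread('pics/top0.png');b=cv2.imread('pics/side0.png')
cv2.imwrite('pics/t1.png',cv2.resize(a[110:320,130:430],None,fx=2.6,fy=2.6,interpolation=cv2.INTER_CUBIC))
E
```

```text
(no output)
```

View pics/t1.png

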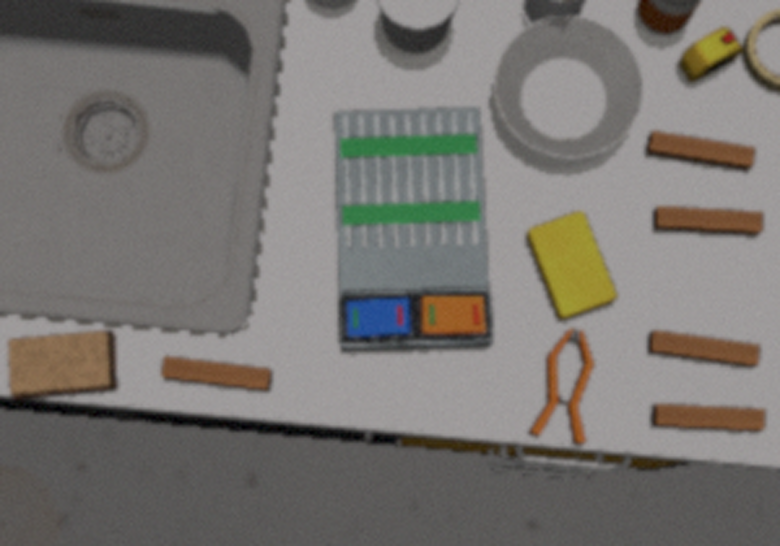

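View pics/side0.png

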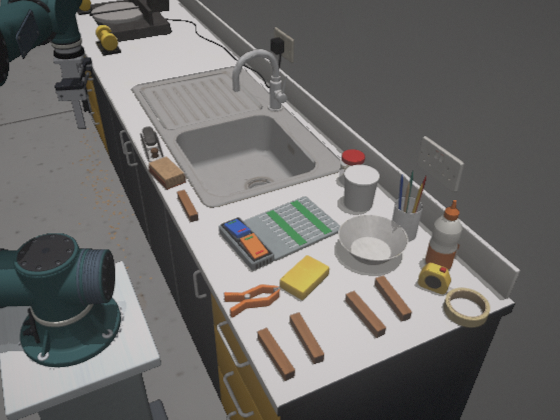

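The picture shows the drier with its strips and rockers, and five slats. One slat is at top-crop (216,372), left of the drier. The other four are at the right, around (700,150), (708,220), (705,348) and (708,417). The clamp, sponge and bowl stand between the drier and those four. Next I fit the poses to the colour masks.

```bash
cat >> h.py <<'E'
from scipy.optimize import minimize
S=4
def box(x,y,yaw,zc,h):
    c,s=np.cos(yaw),np.sin(yaw);o=[]
    for a in(-1,1):
        for b in(-1,1):
            for g in(-1,1): o.append([x+c*a*h[0]-s*b*h[1],y+s*a*h[0]+c*b*h[1],zc+g*h[2]])
    return o
def sil(p,B):
    q=np.array([proj(p,X) for X in B]);m=np.zeros((420*S,560*S),np.uint8)
    hull=cv2.convexHull(q.astype(np.float32)*S+S/2-.5)
    cv2.fillConvexPoly(m,np.round(hull*16).astype(np.int32),1,shift=4);return m
def mask(p,kind):
    h=cv2.cvtColor(p['pixels'],cv2.COLOR_RGB2HSV).astype(int);H,s,v=h[...,0],h[...,1],h[...,2]
    m={'slat':(H<15)&(s>75)&(v<200),'green':(H>45)&(H<80)&(s>120)}[kind].astype(np.uint8)
    return m
def fit(ps,x,y,yaw,zc,h,kind='slat'):
    """ps: pictures; returns x,y,yaw,iou fitted on all jointly"""
    D=[]
    for p in ps:
        u,v=proj(p,[x,y,zc]);r=48;u,v=int(u),int(v);w=np.zeros((420,560),np.uint8);w[max(v-r,0):v+r,max(u-r,0):u+r]=1
        m=mask(p,kind)*w
        n,L,st,c=cv2.connectedComponentsWithStats(m)
        if n<2: return None
        d=np.hypot(c[1:,0]-u,c[1:,1]-v)+1e3*(st[1:,4]<60);k=1+np.argmin(d)
        M=cv2.resize((L==k).astype(np.float32),None,fx=S,fy=S,interpolation=cv2.INTER_LINEAR)>.5
        D.append((p,M))
    def cost(q):
        return sum(1-(lambda s:(s&M).sum()/max((s|M).sum(),1))(sil(p,box(x+q[0]/1e3,y+q[1]/1e3,yaw+q[2]/50,zc,h))>0) for p,M in D)/len(D)
    best=min((minimize(cost,[0,0,a],method='Nelder-Mead',options=dict(initial_simplex=[[0,0,a],[6,0,a],[0,6,a],[0,0,a+5]],xatol=.1,fatol=1e-4,maxiter=150)) for a in(-3,3)),key=lambda r:r.fun)
    q=best.x;return round(x+q[0]/1e3,4),round(y+q[1]/1e3,4),round(yaw+q[2]/50,3),round(1-best.fun,3)
SL=(.06,.012,.012)
def slats(ps,cand):
    for x,y in cand:
        print('slat',fit(ps,x,y,np.pi/2,.012,SL),*[fit([p],x,y,np.pi/2,.012,SL) for p in ps])
def go(x,y,z,deg):
    """tool shift/turn (mm,deg) from measured pose to world target"""
    o=robot.get_obs();t=np.array(o['tool_pos']);w=o['ee_rot'][2];d=np.array([x,y,z])-t
    c,s=np.cos(w),np.sin(w);dx,dy,dz=c*d[0]+s*d[1],s*d[0]-c*d[1],-d[2]
    tr=-((deg-np.degrees(w)+90)%180-90)
    return np.round([dx*1e3,dy*1e3,dz*1e3,tr],1)
E
python3 - <<'E'
from h import *
ps=[cams.snapshot(n) for n in('top','side')]
slats(ps,[(.362,.284),(.441,-.255),(.669,-.241),(.588,-.256),(.362,-.266)])
yw=.1
for s in(-.04,.04):
    for q in (ps,ps[:1],ps[1:]): print('strip',s,fit(q,.6+s*np.cos(yw),.091+s*np.sin(yw),yw,.012,(.012,.085,.0003),'green'))
E
```

```text
slat (np.float64(0.3627), np.float64(0.2843), np.float64(1.511), np.float64(0.746)) (np.float64(0.3626), np.float64(0.2845), np.float64(1.529), np.float64(0.844)) (np.float64(0.3648), np.float64(0.2976), np.float64(1.484), np.float64(0.669))
slat (np.float64(0.442), np.float64(-0.2544), np.float64(1.496), np.float64(0.723)) (np.float64(0.441), np.float64(-0.255), np.float64(1.538), np.float64(0.819)) (np.float64(0.4454), np.float64(-0.2443), np.float64(1.452), np.float64(0.654))
slat (np.float64(0.6717), np.float64(-0.2398), np.float64(1.454), np.float64(0.658)) (np.float64(0.6704), np.float64(-0.2418), np.float64(1.516), np.float64(0.771)) (np.float64(0.6769), np.float64(-0.2316), np.float64(1.4), np.float64(0.573))
slat (np.float64(0.5896), np.float64(-0.2519), np.float64(1.614), np.float64(0.662)) (np.float64(0.5891), np.float64(-0.2539), np.float64(1.663), np.float64(0.792)) (np.float64(0.5952), np.float64(-0.2441), np.float64(1.515), np.float64(0.568))
slat (np.float64(0.3647), np.float64(-0.2628), np.float64(1.601), np.float64(0.753)) (np.float64(0.3643), np.float64(-0.2641), np.float64(1.635), np.float64(0.843)) (np.float64(0.3668), np.float64(-0.2548), np.float64(1.554), np.float64(0.688))
strip -0.04 None
strip -0.04 (np.float64(0.566), np.float64(0.0882), np.float64(0.094), np.float64(0.675))
strip -0.04 None
strip 0.04 None
strip 0.04 (np.float64(0.645), np.float64(0.0991), np.float64(0.112), np.float64(0.659))
strip 0.04 None
```

```bash
python3 - <<'E'
from h import *
ps=[cams.snapshot(n) for n in('top','side')]
for p in ps:
    h=cv2.cvtColor(p['pixels'],cv2.COLOR_RGB2HSV)
    for X in([.565,.088,.012],[.362,.284,.024],[.441,-.255,.024],[.37,.22,0]):
        u,v=proj(p,X).astype(int);print(np.round(X,2),h[v-2:v+3,u-2:u+3].reshape(-1,3).mean(0).round(),end=' ')
    H,s,v=[h[...,i].astype(int) for i in range(3)]
    m=((H>45)&(H<85)&(s>90)&(v>50)).astype(np.uint8)
    n,L,st,c=cv2.connectedComponentsWithStats(m)
    P=[]
    for k in range(1,n):
        if st[k,4]>80:
            r=cv2.minAreaRect(np.argwhere(L==k)[:,::-1].astype(np.float32));q=cv2.boxPoints(r)
            W=np.array([ray(p,*t,.012)[:2] for t in q]);e=sorted([W[1]-W[0],W[2]-W[1]],key=np.linalg.norm)
            ctr=ray(p,*c[k],.012)[:2];P.append(ctr);print(st[k],ctr.round(4),W.mean(0).round(4),'len',np.linalg.norm(e[1]).round(3),np.linalg.norm(e[0]).round(3),'ang',np.degrees(np.arctan2(*e[1][::-1])).round(1))
E
```

```text
[0.56 0.09 0.01] [ 68. 143. 123.] [0.36 0.28 0.02] [ 13. 144. 120.] [ 0.44 -0.26  0.02] [ 13. 144. 118.] [0.37 0.22 0.  ] [ 53.  26. 140.] [261 162  52   8 360] [0.6456 0.0944] [0.646  0.0949] len 0.153 0.022 ang -84.6
[262 188  52   8 368] [0.5661 0.0848] [0.5662 0.0849] len 0.152 0.021 ang -84.6
[0.56 0.09 0.01] [ 66. 115. 140.] [0.36 0.28 0.02] [ 12. 114. 144.] [ 0.44 -0.26  0.02] [ 12. 108. 145.] [0.37 0.22 0.  ] [ 51.  10. 180.] [291 201  40  33 287] [0.6455 0.0926] [0.6452 0.097 ] len 0.163 0.025 ang -83.3
[267 211  39  34 310] [0.5661 0.0831] [0.5657 0.0863] len 0.16 0.025 ang -82.8
```

```bash
python3 -c "
from h import *
print(go(.44,.088,.08,96.3))"
```

```text
[-391.3 -330.5  125.5   65.7]
```

{"fn": "step_arm", "kwargs": {"series": [[-1,-391,-330,60,66],[-1,-391,-330,60,66],[-1,-391,-330,60,66],[-1,-391,-330,60,66],[-1,-391,-330,60,66],[-1,-391,-330,60,66],[-1,-391,-330,60,66],[-1,-391,-330,60,66],[-1,-391,-330,125,66],[-1,-391,-330,125,66],[-1,-391,-330,125,66],[-1,-391,-330,125,66],[-1,-391,-330,125,66]]}}

```text
time: 2.82
tool_pos: [0.441, 0.0895, 0.0827]
ee_rot: [3.137, -0.0, 1.678]
wrist_force: [1.2, 0.2, 0.1]
width: 0.0002
```

```bash
python3 -c "
from h import *
print(go(.44,.088,.036,96.3))"
```

```text
[-1.4 -1.2 46.7 -0.2]
```

{"fn": "step_arm", "kwargs": {"series": [[-1,-1,-1,25,0],[-1,-1,-1,35,0],[-1,-1,-1,40,0],[-1,-1,-1,44,0],[-1,-1,-1,47,0],[-1,-1,-1,47,0]]}}

```text
time: 3.58
tool_pos: [0.4397, 0.0879, 0.0368]
ee_rot: [3.14, -0.001, 1.676]
wrist_force: [-6.0, -0.1, 15.2]
width: 0.0007
```

{"fn": "step_arm", "kwargs": {"series": [[-1,0,0,-60,0],[-1,0,0,-100,0],[-1,0,0,-100,0],[-1,0,0,-100,0]]}}

```text
time: 4.08
tool_pos: [0.4385, 0.0876, 0.1327]
ee_rot: [-3.141, -0.0, 1.676]
wrist_force: [-0.6, -0.1, -0.9]
width: 0.0007
```

```bash
sed -i "s/(s>75)&(v<200)/(s>60)\&(v<200)/" h.py; python3 - <<'E'
from h import *
ps=[cams.snapshot(n) for n in('top','side')]
save(ps[1],'side1')
for p in ps:
  for l in('fan_rocker_on','fan_rocker_off'):
    for d in models.pinpoint(p,l): print(l,round(d['p'],2),np.round(d['position'],3))
slats(ps,[(.362,.284),(.441,-.255),(.669,-.241),(.588,-.256),(.362,-.266)])
p=ps[1]; i=cv2.cvtColor(p['pixels'],cv2.COLOR_RGB2BGR)
cv2.imwrite('pics/side1c.png',cv2.resize(i[190:290,190:340],None,fx=4,fy=4,interpolation=cv2.INTER_CUBIC))
E
```

```text
fan_rocker_on 0.56 [0.433 0.127 0.047]
fan_rocker_on 0.47 [0.437 0.088 0.04 ]
fan_rocker_off 0.66 [0.439 0.086 0.038]
fan_rocker_on 0.53 [0.435 0.134 0.044]
fan_rocker_on 0.49 [ 0.588 -0.253  0.009]
fan_rocker_on 0.45 [0.362 0.284 0.012]
fan_rocker_off 0.7 [0.443 0.088 0.031]
slat (np.float64(0.3629), np.float64(0.2851), np.float64(1.525), np.float64(0.796)) (np.float64(0.3629), np.float64(0.2841), np.float64(1.539), np.float64(0.892)) (np.float64(0.364), np.float64(0.2968), np.float64(1.494), np.float64(0.734))
slat (np.float64(0.4415), np.float64(-0.2545), np.float64(1.52), np.float64(0.787)) (np.float64(0.4417), np.float64(-0.2551), np.float64(1.528), np.float64(0.852)) (np.float64(0.4423), np.float64(-0.2472), np.float64(1.483), np.float64(0.745))
slat (np.float64(0.671), np.float64(-0.2404), np.float64(1.482), np.float64(0.704)) (np.float64(0.672), np.float64(-0.2432), np.float64(1.524), np.float64(0.8)) (np.float64(0.6751), np.float64(-0.2334), np.float64(1.404), np.float64(0.635))
slat (np.float64(0.5902), np.float64(-0.2519), np.float64(1.597), np.float64(0.71)) (np.float64(0.5894), np.float64(-0.252), np.float64(1.619), np.float64(0.813)) (np.float64(0.5908), np.float64(-0.2483), np.float64(1.546), np.float64(0.629))
slat (np.float64(0.3646), np.float64(-0.2625), np.float64(1.62), np.float64(0.834)) (np.float64(0.3646), np.float64(-0.264), np.float64(1.62), np.float64(0.883)) (np.float64(0.3647), np.float64(-0.2579), np.float64(1.577), np.float64(0.803))
```

View pics/side1c.png

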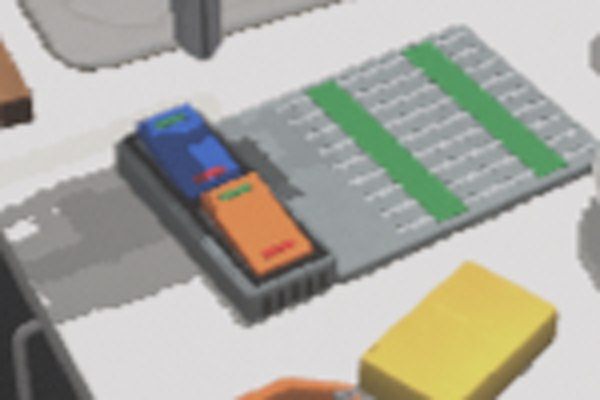

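The fan is off: the green end of the blue paddle is up at crop (170,118). Next I pick the left slat.

```bash
python3 -c "
from h import *
print(go(.363,.2843,.06,88))"
```

```text
[203.6 -54.2  72.2   8. ]
```

{"fn": "step_arm", "kwargs": {"series": [[0.2,60,-16,0,8],[0.2,204,-54,0,8],[0.2,204,-54,0,8],[0.2,204,-54,40,8],[0.2,204,-54,72,8],[0.2,204,-54,72,8],[0.2,204,-54,72,8]]}}

```text
time: 5.25
tool_pos: [0.3646, 0.2848, 0.0625]
ee_rot: [3.14, -0.001, 1.536]
wrist_force: [0.1, 0.4, 0.0]
width: 0.0562
```

```bash
python3 -c "
from h import *
print(robot.get_obs()['tool_pos'],robot.get_obs()['width'],go(.363,.2843,.004,88))
p=cams.snapshot('wrist');save(p,'w1');print(proj(p,[.363,.284,.024]))
for d in models.pinpoint(p,'slat_1'): print(d)"
```

```text
[0.36457935 0.28483834 0.06246504] 0.05618466610084601 [-0.6 -1.6 58.5 -0. ]
[271.99174588 235.91176454]
{'position': [0.3626, 0.2862, 0.013], 'p': 0.84}
```

View pics/w1.png

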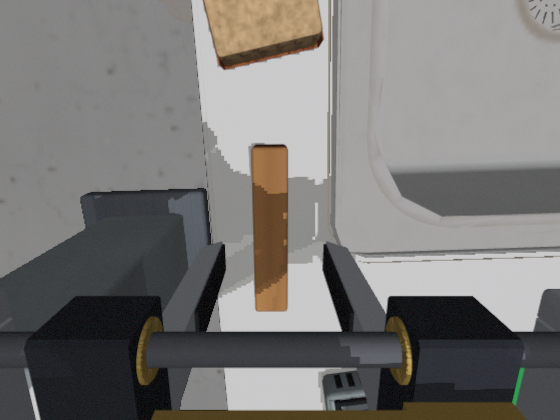

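The wrist view shows the slat between the fingers, centred at (270,228), where the projection gives (272,236). I grasp it.

{"fn": "step_arm", "kwargs": {"series": [[0.2,0,-2,30,0],[0.2,0,-2,50,0],[0.2,0,-2,58,0],[0.2,0,-2,58,0],[0.2,0,-2,58,0],[-1,0,-2,58,0],[-1,0,-2,58,0],[-1,0,-2,58,0],[-1,0,-2,58,0],[-1,0,-2,30,0],[-1,0,-2,-30,0],[-1,0,-2,-60,0],[-1,0,-2,-60,0]]}}

```text
time: 6.98
tool_pos: [0.3635, 0.2858, 0.1242]
ee_rot: [3.136, -0.004, 1.536]
wrist_force: [0.9, -0.0, -0.5]
width: 0.0234
```

```bash
cat >> h.py <<'E'
G=np.array([.605,.0895]);YW=.11
def gp(x,y): return G+np.array([np.cos(YW)*x-np.sin(YW)*y,np.sin(YW)*x+np.cos(YW)*y])/1e3
E
python3 -c "
from h import *
print(robot.get_obs()['width']);print(go(*gp(40,0),.06,96.3))"
```

```text
0.023422377477943446
[-182.1  287.7   64.2   -8.3]
```

{"fn": "step_arm", "kwargs": {"series": [[-1,-182,288,0,-8],[-1,-182,288,0,-8],[-1,-182,288,0,-8],[-1,-182,288,0,-8],[-1,-182,288,0,-8],[-1,-182,288,0,-8],[-1,-182,288,40,-8],[-1,-182,288,64,-8],[-1,-182,288,64,-8],[-1,-182,288,64,-8]]}}

```text
time: 8.22
tool_pos: [0.6432, 0.093, 0.057]
ee_rot: [-3.141, -0.0, 1.676]
wrist_force: [0.5, 0.6, -0.2]
width: 0.0239
```

```bash
python3 -c "
from h import *
print(go(*gp(40,0),.017,96.3))
p=cams.snapshot('wrist');save(p,'w2');
"
```

```text
[ 0.7  1.7 40.  -0.3]
```

View pics/w2.png

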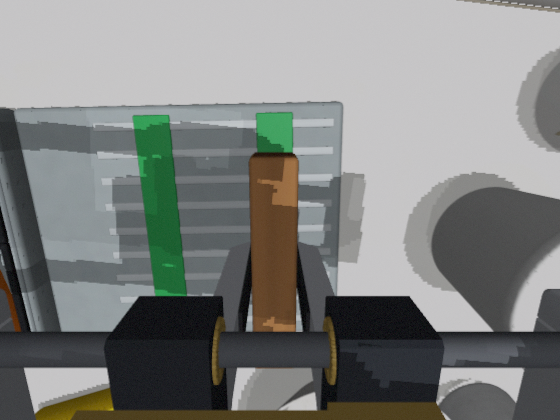

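The slat is held square over the far strip (end at (275,130)). I set it down.

{"fn": "step_arm", "kwargs": {"series": [[-1,1,2,20,0],[-1,1,2,34,0],[-1,1,2,41,0],[-1,1,2,41,0],[-1,1,2,41,0],[0,1,2,41,0],[0,1,2,41,0],[0,1,2,41,0],[0,1,2,20,0],[0,1,2,-30,0],[0,1,2,-70,0],[0,1,2,-70,0]]}}

```text
time: 9.78
tool_pos: [0.648, 0.0943, 0.133]
ee_rot: [3.132, 0.0, 1.676]
wrist_force: [-0.3, 0.4, 0.2]
width: 0.0469
```

```bash
cat >> h.py <<'E'
def look(right, placed=()):
    "right: rough slat spots on the bench; placed: (gx,gy,layer)"
    p=cams.snapshot('top');q=cams.snapshot('side')
    for n,pp in(('top',p),('side',q)): print(n,[(round(d['p'],2),*np.round(d['position'],3)) for d in models.pinpoint(pp,'slat_1')])
    for x,y in right: print(fit([p],x,y,np.pi/2,.012,SL))
    for gx,gy,l in placed:
        X=gp(gx,gy);r=fit([p],*X,YW+(np.pi/2 if l%2 else 0),.024*l,SL)
        if r:
            d=np.array(r[:2])-G;c,s=np.cos(YW),np.sin(YW);print('placed',(gx,gy,l),'at',np.round([c*d[0]+s*d[1],c*d[1]-s*d[0]],4),r)
    return p,q
E
python3 -c "
from h import *
look([(.442,-.255),(.672,-.243),(.589,-.252),(.3646,-.264)],[(40,0,1)])
print(go(.442,-.2548,.07,88))"
```

```text
top [(0.82, np.float64(0.588), np.float64(-0.256), np.float64(0.01)), (0.8, np.float64(0.364), np.float64(-0.269), np.float64(0.01)), (0.76, np.float64(0.441), np.float64(-0.256), np.float64(0.01)), (0.7, np.float64(0.671), np.float64(-0.242), np.float64(0.016))]
side [(0.96, np.float64(0.361), np.float64(-0.264), np.float64(0.013)), (0.85, np.float64(0.648), np.float64(0.095), np.float64(0.024)), (0.75, np.float64(0.438), np.float64(-0.255), np.float64(0.01)), (0.74, np.float64(0.664), np.float64(-0.244), np.float64(0.012)), (0.68, np.float64(0.587), np.float64(-0.253), np.float64(0.012))]
(np.float64(0.4414), np.float64(-0.2558), np.float64(1.533), np.float64(0.856))
(np.float64(0.6719), np.float64(-0.2412), np.float64(1.53), np.float64(0.819))
(np.float64(0.5892), np.float64(-0.2534), np.float64(1.621), np.float64(0.817))
(np.float64(0.3646), np.float64(-0.2632), np.float64(1.617), np.float64(0.883))
placed (40, 0, 1) at [ 0.0499 -0.0068] (np.float64(0.6553), np.float64(0.0882), np.float64(1.735), np.float64(0.049))
[-325.7 -237.5   55.     8. ]
```

{"fn": "step_arm", "kwargs": {"series": [[0.2,-326,-237,10,8],[0.2,-326,-237,10,8],[0.2,-326,-237,10,8],[0.2,-326,-237,10,8],[0.2,-326,-237,10,8],[0.2,-326,-237,10,8],[0.2,-326,-237,10,8],[0.2,-326,-237,50,8],[0.2,-326,-237,60,8],[0.2,-326,-237,60,8]]}}

```text
time: 11.22
tool_pos: [0.4428, -0.2539, 0.0657]
ee_rot: [-3.138, -0.002, 1.537]
wrist_force: [0.5, 0.5, 0.2]
width: 0.0563
```

```bash
python3 -c "
from h import *
print(go(.4415,-.2553,.004,88))
p=cams.snapshot('wrist')
for d in models.pinpoint(p,'slat_1'): print(d)"
```

```text
[-1.5 -1.3 61.7  0.1]
{'position': [0.5865, -0.2507, 0.0094], 'p': 0.95}
{'position': [0.4379, -0.2553, 0.0171], 'p': 0.91}
{'position': [0.3621, -0.26, 0.0109], 'p': 0.9}
```

{"fn": "step_arm", "kwargs": {"series": [[0.2,-1,-2,35,0],[0.2,-1,-2,52,0],[0.2,-1,-2,61,0],[0.2,-1,-2,61,0],[0.2,-1,-2,61,0],[-1,-1,-2,61,0],[-1,-1,-2,61,0],[-1,-1,-2,61,0],[-1,-1,-2,61,0],[-1,-1,-2,30,0],[-1,-1,-2,-30,0],[-1,-1,-2,-60,0],[-1,-1,-2,-60,0]]}}

```text
time: 12.95
tool_pos: [0.4434, -0.257, 0.1304]
ee_rot: [3.136, 0.004, 1.536]
wrist_force: [-0.3, 0.1, -1.5]
width: 0.0235
```

```bash
python3 -c "
from h import *
print(robot.get_obs()['width']);print(go(*gp(-40,0),.057,96.3))"
```

```text
0.023534243036214236
[346.1 110.   73.4  -8.3]
```

{"fn": "step_arm", "kwargs": {"series": [[-1,346,110,0,-8],[-1,346,110,0,-8],[-1,346,110,0,-8],[-1,346,110,0,-8],[-1,346,110,0,-8],[-1,346,110,0,-8],[-1,346,110,30,-8],[-1,346,110,70,-8],[-1,346,110,70,-8],[-1,346,110,70,-8]]}}

```text
time: 14.2
tool_pos: [0.5635, 0.086, 0.0572]
ee_rot: [-3.141, -0.0, 1.676]
wrist_force: [0.0, -0.9, -0.5]
width: 0.0237
```

```bash
python3 -c "
from h import *
print(go(*gp(-40,0),.0165,96.3))
p=cams.snapshot('wrist');save(p,'w3')
for d in models.pinpoint(p,'slat_1'): print(d)"
```

```text
[-1.1  1.7 40.7 -0.3]
{'position': [0.642, 0.0963, 0.0227], 'p': 0.96}
{'position': [0.5635, 0.0876, 0.0654], 'p': 0.89}
```

View pics/w3.png

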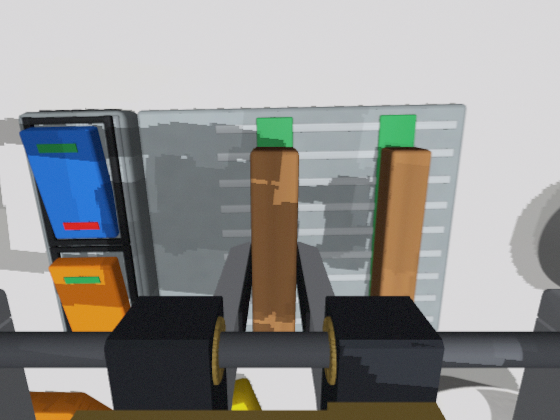

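The first slat lies on the far strip at (402,230), and the second hangs over the near strip. I set it down.

{"fn": "step_arm", "kwargs": {"series": [[-1,-1,2,20,0],[-1,-1,2,34,0],[-1,-1,2,41,0],[-1,-1,2,41,0],[-1,-1,2,41,0],[0,-1,2,41,0],[0,-1,2,41,0],[0,-1,2,41,0],[0,-1,2,20,0],[0,-1,2,-30,0],[0,-1,2,-70,0],[0,-1,2,-70,0]]}}

```text
time: 15.8
tool_pos: [0.5685, 0.0855, 0.132]
ee_rot: [3.133, 0.0, 1.676]
wrist_force: [0.3, 0.4, -0.1]
width: 0.0471
```

```bash
python3 -c "
from h import *
look([(.672,-.243),(.589,-.252),(.3646,-.264)])
print(go(.3646,-.2637,.065,92.7))"
```

```text
top [(0.95, np.float64(0.362), np.float64(-0.266), np.float64(0.011)), (0.86, np.float64(0.671), np.float64(-0.242), np.float64(0.018)), (0.85, np.float64(0.586), np.float64(-0.257), np.float64(0.01)), (0.6, np.float64(0.645), np.float64(0.095), np.float64(0.02)), (0.45, np.float64(0.569), np.float64(0.084), np.float64(0.024))]
side [(0.91, np.float64(0.646), np.float64(0.09), np.float64(0.026)), (0.87, np.float64(0.364), np.float64(-0.262), np.float64(0.014)), (0.82, np.float64(0.584), np.float64(-0.254), np.float64(0.012)), (0.8, np.float64(0.666), np.float64(-0.246), np.float64(0.013)), (0.61, np.float64(0.561), np.float64(0.088), np.float64(0.025)), (0.52, np.float64(0.43), np.float64(0.13), np.float64(0.045))]
(np.float64(0.6719), np.float64(-0.2412), np.float64(1.53), np.float64(0.81))
(np.float64(0.5898), np.float64(-0.2542), np.float64(1.627), np.float64(0.817))
(np.float64(0.3646), np.float64(-0.2632), np.float64(1.617), np.float64(0.888))
[-326.1 -235.4   60.1    3.3]
```

Both base slats are where they should be. I go to the third.

{"fn": "step_arm", "kwargs": {"series": [[0.2,-326,-235,0,3],[0.2,-326,-235,0,3],[0.2,-326,-235,0,3],[0.2,-326,-235,0,3],[0.2,-326,-235,0,3],[0.2,-326,-235,0,3],[0.2,-326,-235,0,3],[0.2,-326,-235,40,3],[0.2,-326,-235,62,3],[0.2,-326,-235,62,3],[0.2,-326,-235,62,3]]}}

```text
time: 17.38
tool_pos: [0.3663, -0.2634, 0.0654]
ee_rot: [-3.141, -0.0, 1.624]
wrist_force: [0.8, 0.6, 0.3]
width: 0.0563
```

```bash
python3 -c "
from h import *
print(go(.3640,-.2635,.004,92.7))
p=cams.snapshot('wrist')
for d in models.pinpoint(p,'slat_1'): print(d)"
```

```text
[ 0.1 -2.3 61.4  0.3]
{'position': [0.3628, -0.2608, 0.0137], 'p': 0.94}
```

{"fn": "step_arm", "kwargs": {"series": [[0.2,0,-2,35,0],[0.2,0,-2,52,0],[0.2,0,-2,61,0],[0.2,0,-2,61,0],[0.2,0,-2,61,0],[-1,0,-2,61,0],[-1,0,-2,61,0],[-1,0,-2,61,0],[-1,0,-2,61,0],[-1,0,-2,30,0],[-1,0,-2,-30,0],[-1,0,-2,-80,0],[-1,0,-2,-80,0]]}}

```text
time: 19.1
tool_pos: [0.3665, -0.2657, 0.1505]
ee_rot: [3.134, 0.007, 1.624]
wrist_force: [0.3, 0.1, -1.8]
width: 0.0237
```

```bash
python3 -c "
from h import *
o=robot.get_obs();print(o['width'],o['joint_positions']);print(go(*gp(0,40),.09,6.3))"
```

```text
0.023714754299429205 [-7.52739874e-01 -1.22869309e-01  1.68655793e+00  1.20211888e-04
  1.56763231e+00 -8.05526162e-01]
[382.  254.6  60.5  86.7]
```

{"fn": "step_arm", "kwargs": {"series": [[-1,382,255,0,87],[-1,382,255,0,87],[-1,382,255,0,87],[-1,382,255,0,87],[-1,382,255,0,87],[-1,382,255,0,87],[-1,382,255,0,87],[-1,382,255,0,87],[-1,382,255,0,87],[-1,382,255,30,87],[-1,382,255,60,87],[-1,382,255,60,87],[-1,382,255,60,87]]}}

```text
time: 20.72
tool_pos: [0.5987, 0.1312, 0.0854]
ee_rot: [-3.142, 0.0, 0.105]
wrist_force: [0.3, 0.6, -0.3]
width: 0.0238
```

```bash
python3 -c "
from h import *
print(go(*gp(0,40),.0405,6.3))
p=cams.snapshot('wrist');save(p,'w4')
for d in models.pinpoint(p,'slat_1'): print(d)"
```

```text
[ 1.7  2.1 44.9 -0.3]
{'position': [0.5656, 0.0844, 0.0258], 'p': 0.82}
{'position': [0.6415, 0.0961, 0.0206], 'p': 0.73}
{'position': [0.6008, 0.1346, 0.0945], 'p': 0.57}
```

View pics/w4.png

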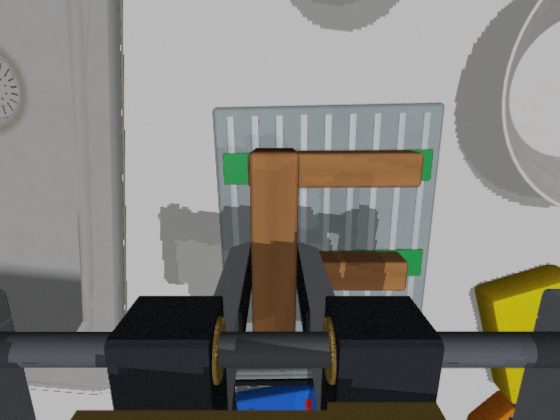

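The third slat is square over the base pair, towards the drier's +y. I set it down.

{"fn": "step_arm", "kwargs": {"series": [[-1,2,2,20,0],[-1,2,2,36,0],[-1,2,2,45,0],[-1,2,2,45,0],[-1,2,2,45,0],[-0.1,2,2,45,0],[-0.1,2,2,45,0],[-0.1,2,2,45,0],[-0.1,2,2,25,0],[-0.1,2,2,-30,0],[-0.1,2,2,-65,0],[-0.1,2,2,-65,0]]}}

```text
time: 22.32
tool_pos: [0.6037, 0.1299, 0.1569]
ee_rot: [-3.141, -0.011, 0.105]
wrist_force: [0.8, 0.2, -0.5]
width: 0.0425
```

```bash
python3 -c "
from h import *
look([(.672,-.243),(.589,-.252)])
print(go(.5895,-.254,.065,93))"
```

```text
top [(0.98, np.float64(0.671), np.float64(-0.241), np.float64(0.015)), (0.86, np.float64(0.588), np.float64(-0.254), np.float64(0.011)), (0.68, np.float64(0.603), np.float64(0.124), np.float64(0.047)), (0.63, np.float64(0.649), np.float64(0.094), np.float64(0.024))]
side [(0.81, np.float64(0.584), np.float64(-0.254), np.float64(0.011)), (0.74, np.float64(0.601), np.float64(0.129), np.float64(0.051)), (0.71, np.float64(0.647), np.float64(0.093), np.float64(0.029)), (0.68, np.float64(0.668), np.float64(-0.242), np.float64(0.014)), (0.63, np.float64(0.563), np.float64(0.089), np.float64(0.022)), (0.29, np.float64(0.434), np.float64(0.131), np.float64(0.043))]
(np.float64(0.6716), np.float64(-0.2413), np.float64(1.496), np.float64(0.807))
(np.float64(0.5898), np.float64(-0.2542), np.float64(1.627), np.float64(0.81))
[-50.5 380.2  83.7 -87. ]
```

{"fn": "step_arm", "kwargs": {"series": [[0.2,-50,380,0,-87],[0.2,-50,380,0,-87],[0.2,-50,380,0,-87],[0.2,-50,380,0,-87],[0.2,-50,380,0,-87],[0.2,-50,380,0,-87],[0.2,-50,380,0,-87],[0.2,-50,380,0,-87],[0.2,-50,380,0,-87],[0.2,-50,380,60,-87],[0.2,-50,380,86,-87],[0.2,-50,380,86,-87],[0.2,-50,380,86,-87]]}}

```text
time: 24.15
tool_pos: [0.5914, -0.2538, 0.0649]
ee_rot: [3.141, 0.0, 1.624]
wrist_force: [1.0, 0.5, 0.3]
width: 0.0562
```

```bash
python3 -c "
from h import *
print(go(.589,-.254,.004,93))
p=cams.snapshot('wrist')
for d in models.pinpoint(p,'slat_1'): print(d)"
```

```text
[-0.1 -2.4 60.9  0. ]
{'position': [0.6657, -0.2411, 0.0132], 'p': 0.77}
{'position': [0.5847, -0.2508, 0.0149], 'p': 0.64}
```

{"fn": "step_arm", "kwargs": {"series": [[0.2,0,-3,35,0],[0.2,0,-3,52,0],[0.2,0,-3,61,0],[0.2,0,-3,61,0],[0.2,0,-3,61,0],[-1,0,-3,61,0],[-1,0,-3,61,0],[-1,0,-3,61,0],[-1,0,-3,61,0],[-1,0,-3,30,0],[-1,0,-3,-30,0],[-1,0,-3,-85,0],[-1,0,-3,-95,0],[-1,0,-3,-95,0]]}}

```text
time: 26.0
tool_pos: [0.5881, -0.2538, 0.1595]
ee_rot: [3.141, 0.0, 1.623]
wrist_force: [-1.1, 0.8, -1.4]
width: 0.0238
```

```bash
python3 -c "
from h import *
o=robot.get_obs();print(o['width'],o['joint_positions']);print(go(*gp(0,-40),.085,6.3))"
```

```text
0.02382171317408502 [-4.95968204e-01  3.00728729e-01  1.21164553e+00  1.15273691e-04
  1.62866781e+00 -5.48648578e-01]
[302.   37.2  74.5  86.7]
```

{"fn": "step_arm", "kwargs": {"series": [[-1,302,37,0,87],[-1,302,37,0,87],[-1,302,37,0,87],[-1,302,37,0,87],[-1,302,37,0,87],[-1,302,37,0,87],[-1,302,37,0,87],[-1,302,37,0,87],[-1,302,37,0,87],[-1,302,37,40,87],[-1,302,37,74,87],[-1,302,37,74,87],[-1,302,37,74,87]]}}

```text
time: 27.62
tool_pos: [0.6088, 0.0498, 0.0849]
ee_rot: [-3.141, 0.001, 0.105]
wrist_force: [-0.9, -0.6, -0.4]
width: 0.0235
```

```bash
python3 -c "
from h import *
print(go(*gp(0,-40),.0405,6.3))
p=cams.snapshot('wrist');save(p,'w5')
for d in models.pinpoint(p,'slat_1'): print(d)"
```

```text
[ 0.6  0.1 44.4 -0.3]
{'position': [0.5668, 0.0859, 0.0265], 'p': 0.86}
{'position': [0.6016, 0.1301, 0.0482], 'p': 0.81}
{'position': [0.6448, 0.096, 0.0207], 'p': 0.72}
{'position': [0.6086, 0.0553, 0.095], 'p': 0.67}
```

View pics/w5.png

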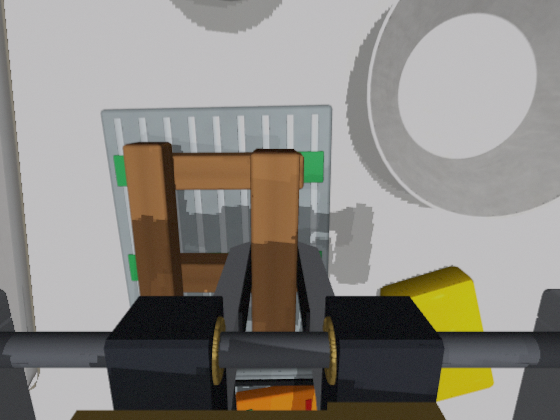

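The third slat lies at (155,225) across the base pair, and the fourth is parallel to it and over the other ends. I set it down.

{"fn": "step_arm", "kwargs": {"series": [[-1,1,0,20,0],[-1,1,0,36,0],[-1,1,0,44,0],[-1,1,0,45,0],[-1,1,0,45,0],[-0.1,1,0,45,0],[-0.1,1,0,45,0],[-0.1,1,0,45,0],[-0.1,1,0,25,0],[-0.1,1,0,-30,0],[-0.1,1,0,-65,0],[-0.1,1,0,-65,0]]}}

```text
time: 29.22
tool_pos: [0.6125, 0.0499, 0.1552]
ee_rot: [3.141, -0.009, 0.105]
wrist_force: [0.7, 0.2, -0.2]
width: 0.0424
```

```bash
python3 -c "
from h import *
look([(.672,-.243)])
print(go(.671,-.242,.065,87))"
```

```text
top [(0.82, np.float64(0.672), np.float64(-0.239), np.float64(0.014)), (0.74, np.float64(0.6), np.float64(0.124), np.float64(0.047)), (0.64, np.float64(0.61), np.float64(0.048), np.float64(0.048)), (0.44, np.float64(0.648), np.float64(0.096), np.float64(0.025))]
side [(0.84, np.float64(0.564), np.float64(0.088), np.float64(0.023)), (0.74, np.float64(0.666), np.float64(-0.242), np.float64(0.014)), (0.72, np.float64(0.61), np.float64(0.046), np.float64(0.046)), (0.57, np.float64(0.601), np.float64(0.13), np.float64(0.05)), (0.5, np.float64(0.647), np.float64(0.092), np.float64(0.024))]
(np.float64(0.6712), np.float64(-0.2427), np.float64(1.501), np.float64(0.803))
[ 31.2 296.7  83.  -81. ]
```

{"fn": "step_arm", "kwargs": {"series": [[0.2,-30,297,-15,-81],[0.2,-30,297,-15,-81],[0.2,-30,297,-15,-81],[0.2,-30,297,-15,-81],[0.2,-30,297,-15,-81],[0.2,31,297,-15,-81],[0.2,31,297,-15,-81],[0.2,31,297,-15,-81],[0.2,31,297,0,-81],[0.2,31,297,50,-81],[0.2,31,297,84,-81],[0.2,31,297,84,-81],[0.2,31,297,84,-81]]}}

```text
time: 31.05
tool_pos: [0.6723, -0.2424, 0.0671]
ee_rot: [3.141, 0.0, 1.518]
wrist_force: [-0.1, -0.0, 1.0]
width: 0.0565
```

```bash
python3 -c "
from h import *
print(go(.670,-.242,.004,87))
p=cams.snapshot('wrist')
for d in models.pinpoint(p,'slat_1'): print(d)"
```

```text
[ 0.2 -2.3 63.1 -0. ]
{'position': [0.6655, -0.2383, 0.0138], 'p': 0.87}
```

{"fn": "step_arm", "kwargs": {"series": [[0.2,1,-3,35,0],[0.2,1,-3,52,0],[0.2,1,-3,63,0],[0.2,1,-3,63,0],[0.2,1,-3,63,0],[-1,1,-3,63,0],[-1,1,-3,63,0],[-1,1,-3,63,0],[-1,1,-3,63,0],[-1,1,-3,30,0],[-1,1,-3,-30,0],[-1,1,-3,-85,0],[-1,1,-3,-115,0],[-1,1,-3,-115,0]]}}

```text
time: 32.9
tool_pos: [0.6706, -0.2417, 0.1856]
ee_rot: [3.135, 0.003, 1.519]
wrist_force: [0.1, 1.3, -0.5]
width: 0.0234
```

```bash
python3 -c "
from h import *
o=robot.get_obs();print(o['width'],o['joint_positions']);print(go(*gp(0,0),.11,96.3))
p=cams.snapshot('wrist');save(p,'w6')"
```

```text
0.02336698447994295 [-4.25518453e-01  4.57923029e-01  9.51621373e-01  1.06476139e-04
  1.72463863e+00 -3.73548447e-01]
[327.4 -82.7  75.6  -9.3]
```

{"fn": "step_arm", "kwargs": {"series": [[-1,60,-83,0,-9],[-1,60,-83,0,-9],[-1,327,-83,0,-9],[-1,327,-83,0,-9],[-1,327,-83,0,-9],[-1,327,-83,0,-9],[-1,327,-83,0,-9],[-1,327,-83,40,-9],[-1,327,-83,75,-9],[-1,327,-83,75,-9],[-1,327,-83,75,-9]]}}

```text
time: 34.33
tool_pos: [0.6034, 0.0891, 0.1066]
ee_rot: [-3.141, 0.0, 1.675]
wrist_force: [0.2, -0.5, -1.1]
width: 0.0238
```

```bash
python3 -c "
from h import *
print(go(*gp(0,0),.0645,96.3))
p=cams.snapshot('wrist');save(p,'w6')
for d in models.pinpoint(p,'slat_1'): print(d)"
```

```text
[ 0.2  1.6 42.1 -0.3]
{'position': [0.5653, 0.0852, 0.0274], 'p': 0.8}
{'position': [0.6439, 0.0957, 0.0222], 'p': 0.59}
```

View pics/w6.png

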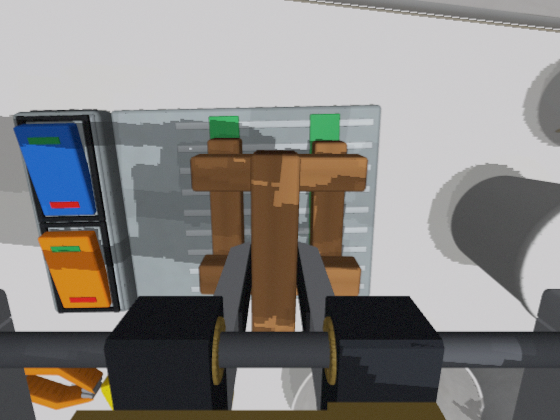

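The fifth slat is over the middle of the crosswise pair at (275,240), square to it. I set it down.

{"fn": "step_arm", "kwargs": {"series": [[-1,0,2,20,0],[-1,0,2,35,0],[-1,0,2,42,0],[-1,0,2,42,0],[-1,0,2,42,0],[-0.1,0,2,42,0],[-0.1,0,2,42,0],[-0.1,0,2,42,0],[-0.1,0,2,25,0],[-0.1,0,2,-30,0],[-0.1,0,2,-65,0],[-0.1,0,2,-65,0]]}}

```text
time: 35.92
tool_pos: [0.6078, 0.0902, 0.1775]
ee_rot: [3.131, 0.0, 1.676]
wrist_force: [0.2, 1.0, -0.1]
width: 0.0423
```

```bash
python3 -c "
from h import *
p,q=look([])
i=cv2.cvtColor(q['pixels'],cv2.COLOR_RGB2BGR);j=cv2.cvtColor(p['pixels'],cv2.COLOR_RGB2BGR)
a=cv2.resize(i[170:290,200:360],None,fx=2.4*1.0,fy=2.4,interpolation=3);b=cv2.resize(j[130:250,210:370],None,fx=2.4,fy=2.4,interpolation=3)
cv2.imwrite('pics/c7.png',np.hstack([a,b]))
print(go(.4355,.1365,.085,96.3))"
```

```text
top [(0.56, np.float64(0.601), np.float64(0.125), np.float64(0.047)), (0.38, np.float64(0.607), np.float64(0.092), np.float64(0.071))]
side [(0.96, np.float64(0.609), np.float64(0.049), np.float64(0.046)), (0.88, np.float64(0.603), np.float64(0.086), np.float64(0.075)), (0.81, np.float64(0.565), np.float64(0.087), np.float64(0.021)), (0.63, np.float64(0.648), np.float64(0.092), np.float64(0.026)), (0.57, np.float64(0.598), np.float64(0.125), np.float64(0.049))]
[  64.  -162.9   84.6   -0.3]
```

View pics/c7.png

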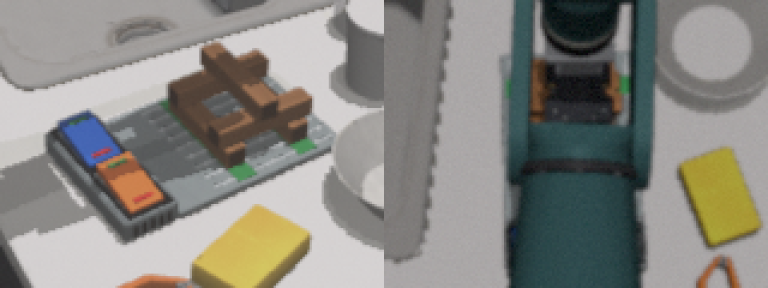

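The crosswise stack of five stands squarely (side crop around (240,110)). I snap the fan on with the fingers shut.

{"fn": "step_arm", "kwargs": {"series": [[-1,64,-163,0,0],[-1,64,-163,0,0],[-1,64,-163,0,0],[-1,64,-163,0,0],[-1,64,-163,50,0],[-1,64,-163,87,0],[-1,64,-163,87,0],[-1,64,-163,87,0]]}}

```text
time: 37.12
tool_pos: [0.4375, 0.1365, 0.0853]
ee_rot: [3.141, -0.0, 1.675]
wrist_force: [0.8, 0.3, 0.2]
width: 0.0004
```

```bash
python3 -c "
from h import *
print(go(.4355,.136,.036,96.3))"
```

```text
[-0.2 -2.1 49.3 -0.3]
```

{"fn": "step_arm", "kwargs": {"series": [[-1,0,-2,28,0],[-1,0,-2,38,0],[-1,0,-2,43,0],[-1,0,-2,47,0],[-1,0,-2,49,0],[-1,0,-2,49,0]]}}

```text
time: 37.88
tool_pos: [0.4354, 0.1362, 0.0368]
ee_rot: [3.139, 0.0, 1.676]
wrist_force: [-1.5, -0.1, 4.1]
width: 0.0003
```

{"fn": "step_arm", "kwargs": {"series": [[-1,0,0,-60,0],[-1,0,0,-90,0],[-1,0,0,-90,0],[-1,0,0,-90,0]]}}

```text
time: 38.38
tool_pos: [0.4338, 0.136, 0.1242]
ee_rot: [-3.14, 0.0, 1.676]
wrist_force: [-0.1, 0.0, -0.4]
width: 0.0005
```

```bash
python3 - <<'E'
from h import *
ps=[cams.snapshot(n) for n in('side','wrist')]
for p in ps:
  for l in('fan_rocker_on','fan_rocker_off','heater_rocker_on','heater_rocker_off'):
    print(l,[(round(d['p'],2),*np.round(d['position'],3)) for d in models.pinpoint(p,l)])
i=cv2.cvtColor(ps[0]['pixels'],cv2.COLOR_RGB2BGR);j=cv2.cvtColor(ps[1]['pixels'],cv2.COLOR_RGB2BGR)
cv2.imwrite('pics/c8.png',np.hstack([cv2.resize(i[170:290,190:350],(400,300),interpolation=3),cv2.resize(j,(400,300))]))
h=gp(-163,-41.5+25);print(h,go(*h,.085,96.3))
E
```

```text
fan_rocker_on [(0.64, np.float64(0.43), np.float64(0.133), np.float64(0.033)), (0.64, np.float64(0.604), np.float64(0.086), np.float64(0.073))]
fan_rocker_off [(0.54, np.float64(0.436), np.float64(0.09), np.float64(0.04))]
heater_rocker_on [(0.74, np.float64(0.444), np.float64(0.053), np.float64(0.045)), (0.57, np.float64(0.611), np.float64(0.048), np.float64(0.048))]
heater_rocker_off [(0.87, np.float64(0.45), np.float64(0.003), np.float64(0.035))]
fan_rocker_on [(0.95, np.float64(0.436), np.float64(0.137), np.float64(0.037))]
fan_rocker_off []
heater_rocker_on [(0.41, np.float64(0.446), np.float64(0.054), np.float64(0.043))]
heater_rocker_off []
[0.4447965  0.05520586] [-81.7   1.9  40.2  -0.3]
```

View pics/c8.png

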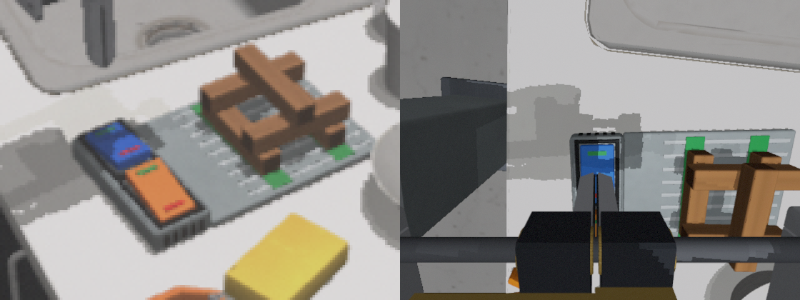

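The fan is on: its green mark is low (33–37 mm), its red end is up, and the stack is intact. Now the heater's green mark.

{"fn": "step_arm", "kwargs": {"series": [[-1,-83,2,0,0],[-1,-83,2,0,0],[-1,-83,2,0,0],[-1,-83,2,40,0],[-1,-83,2,40,0],[-1,-83,2,40,0]]}}

```text
time: 39.62
tool_pos: [0.4455, 0.0547, 0.0863]
ee_rot: [3.141, -0.0, 1.677]
wrist_force: [-0.0, -1.1, 1.1]
width: 0.0004
```

```bash
python3 -c "
from h import *
print(robot.get_obs()['tool_pos'],go(.4445,.0538,.036,96.3))"
```

```text
[0.44545781 0.05471066 0.08634882] [-0.8 -1.  50.3 -0.2]
```

{"fn": "step_arm", "kwargs": {"series": [[-1,-1,-1,28,0],[-1,-1,-1,39,0],[-1,-1,-1,44,0],[-1,-1,-1,48,0],[-1,-1,-1,50,0],[-1,-1,-1,50,0]]}}

```text
time: 40.38
tool_pos: [0.4451, 0.0527, 0.037]
ee_rot: [3.14, 0.001, 1.676]
wrist_force: [-1.9, 0.5, 5.9]
width: 0.0003
```

{"fn": "step_arm", "kwargs": {"series": [[-1,0,0,-60,0],[-1,0,0,-120,0],[-1,-150,0,-150,0],[-1,-250,0,-150,0],[-1,-250,0,-150,0],[-1,-250,0,-150,0],[-1,-250,0,-150,0],[-1,-250,0,-150,0]]}}

```text
time: 41.38
tool_pos: [0.4702, -0.1958, 0.1852]
ee_rot: [-3.141, -0.001, 1.675]
wrist_force: [0.0, 0.1, -0.8]
width: 0.0003
```

```bash
python3 - <<'E'
from h import *
ps=[cams.snapshot(n) for n in('side','top')]
for p in ps:
  for l in('slat_1','fan_rocker_on','fan_rocker_off','heater_rocker_on','heater_rocker_off','spring_clamp','sanding_block'):
    print(l,[(round(float(d['p']),2),*np.round(d['position'],3).tolist()) for d in models.pinpoint(p,l)])
i=cv2.cvtColor(ps[0]['pixels'],cv2.COLOR_RGB2BGR);j=cv2.cvtColor(ps[1]['pixels'],cv2.COLOR_RGB2BGR)
cv2.imwrite('pics/c9.png',np.hstack([cv2.resize(i[170:290,190:350],(400,300),interpolation=3),cv2.resize(j[130:250,210:370],(400,300),interpolation=3)]))
E
```

```text
slat_1 [(0.63, 0.563, 0.084, 0.024), (0.56, 0.603, 0.09, 0.072), (0.46, 0.612, 0.044, 0.047), (0.35, 0.599, 0.128, 0.052)]
fan_rocker_on [(0.74, 0.434, 0.133, 0.032)]
fan_rocker_off [(0.78, 0.438, 0.091, 0.04)]
heater_rocker_on [(0.69, 0.442, 0.055, 0.039), (0.38, 0.438, 0.089, 0.042)]
heater_rocker_off [(0.83, 0.449, 0.007, 0.045)]
spring_clamp [(0.58, 0.383, -0.102, -0.002), (0.21, 0.603, 0.092, 0.003)]
sanding_block [(0.55, 0.354, 0.453, 0.002)]
slat_1 [(0.73, 0.605, 0.094, 0.074), (0.72, 0.57, 0.083, 0.024), (0.57, 0.603, 0.124, 0.049), (0.52, 0.611, 0.048, 0.046), (0.5, 0.647, 0.096, 0.025)]
fan_rocker_on [(0.55, 0.434, 0.136, 0.034)]
fan_rocker_off [(0.62, 0.438, 0.088, 0.049), (0.4, 0.606, 0.093, 0.076), (0.27, 0.443, 0.056, 0.037)]
heater_rocker_on []
heater_rocker_off []
spring_clamp [(0.54, 0.385, -0.1, -0.001)]
sanding_block [(0.92, 0.357, 0.455, 0.001)]
```

View pics/c9.png

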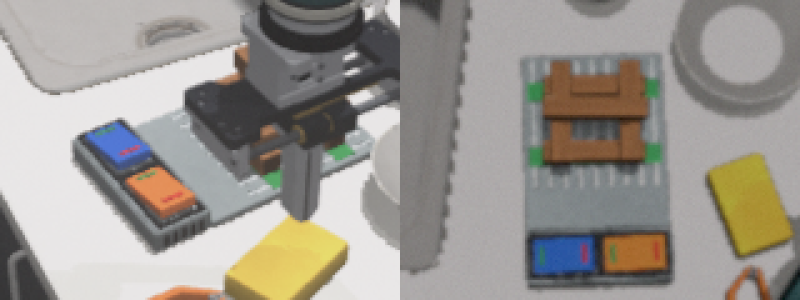

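Both rockers show on, with the fan's green end and the heater's green end down. The stack is square and centred on the strips, and the arm is clear.

```bash
python3 -c "
from h import *
print(robot.close_job())"
```

```text
the job is handed in; nothing more can be done
None
```

The job is done and handed in at about 41 s of robot time; the hand-in reports no verdict.

I pressed the blue rocker off and stacked all five slats present: two on the strips, two across them, and one on top. Then I snapped the fan on and, after that, the heater.

- **Rockers:** the last side picture puts the fan's green mark at about 32 mm and its red mark at 40 mm. It puts the heater's green mark at about 39 mm and its red mark at 45 mm. That agrees with both being on, and the side and top pictures show the same.
- **Stack:** the networks put every slat within about 6 mm of its intended place, at heights that fit layers 1 to 3. In the top picture the stack is square and centred.
- **Bystanders:** the spring clamp and the sanding block were measured within about 5 mm of their starting positions, which is the networks' own error. The arm had backed off and nothing was in the grip.

**Checks that failed or disagreed:**
- In the final side view the gripper hid part of the stack, so one base slat was not reported there. The top view found all five.
- In the final top view the networks did not report the heater's marks. That reading rests on the side view and the picture.
- My own mask fit of the first placed slat failed, because the arm covered it. I relied on the networks and the wrist camera instead.

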